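# Change the bench over to the stand-by supply

### The job

The grey changeover panel feeds the bench machines through its left-hand switch; change it over to the right-hand one (left and right as the robot sees them). Throw the left lever from on (leaning away from you) to off (leaning towards you), slide the interlock plate by its black knob all the way to the left, and then throw the right lever over to on. Leave the tools and oddments round the panel where they are.

Things in the scene. Friction and masses are not known exactly. Their poses are not given: they have to be found in the camera images.
- changeover_panel: Grey steel desk box fixed to the bench, 160 mm deep (x), 220 wide (y), 60 high in front, 92 at the rear; origin: centre of its underside, x to its rear, y to its left, z up. The top rises to the rear at 0.2 rad (its normal leans 0.2 rad to the front). Two grey switches on it, faces 22 mm above the top, levers at y = +46 and -46 mm. Two conduits, 54 mm high, stick out 55 mm at the rear.
- lever_left (a joint): Left lever, rad: 0 = off, leaning 0.45 rad from the top's normal to the front (to the robot); 0.9 = on, leaning 0.45 rad to the rear. Starts on. An over-centre spring holds it at either stop: about 7 N at the tip to leave a stop, less towards mid-travel (0.45), past which it snaps over by itself.
- lever_left_tip (a point): Middle of the left lever's end, 64 mm from the hinge axis, about 40 mm above the switch face at either stop. The lever is flat and black, 14 mm wide (panel's y), 11 mm thick. The point's z axis points along the lever away from the hinge, its y axis is the panel's y.
- lever_left_hinge (a point): Point on the left lever's hinge axis (along the panel's y), at the middle of its width, inside the switch 18 mm below its face.
- lever_right (a joint): Right lever, rad: 0 = off, leaning 0.45 rad from the top's normal to the front (to the robot); 0.9 = on, leaning 0.45 rad to the rear. Starts off. An over-centre spring holds it at either stop: about 7 N at the tip to leave a stop, less towards mid-travel (0.45), past which it snaps over by itself.
- lever_right_tip (a point): Middle of the right lever's end, 64 mm from the hinge axis, about 40 mm above the switch face at either stop. The lever is flat and black, 14 mm wide (panel's y), 11 mm thick. The point's z axis points along the lever away from the hinge, its y axis is the panel's y.
- lever_right_hinge (a point): Point on the right lever's hinge axis (along the panel's y), at the middle of its width, inside the switch 18 mm below its face.
- interlock_plate (a joint): Steel strip 92 x 24 x 3 mm, top 5 mm above the switch faces in their rear (on) half, m along panel's y: 0 = fully right (its end stops the right lever going on), 0.028 = fully left (stops the left lever going on). Slides with about 2 N friction, stays put, and only moves across while both levers are off: a lever that is on stands in its way. Starts within 4 mm of 0.
- knob_top (a point): Centre of the top of the plate's black round knob: 14 mm diameter, 24 mm tall on a thin neck, top 36 mm above the switch faces. Stands along the top's normal at the plate's middle, 8.5 mm to the rear of the line between the hinges; moves with the plate, from 14 mm right of the panel's middle to 14 mm left.
- screwdriver: Bystander: small screwdriver with a yellow handle, 29 x 147 x 29 mm, lying left of the panel; origin at the centre of its underside.
- padlock: Bystander: brass padlock with a closed steel shackle, 18 x 42 x 66 mm, standing just right of the panel; origin at the centre of its underside.
- oil_bottle: Bystander: yellow plastic oil bottle with a red pointed cap, 42 mm across, 134 mm high, standing right of the panel; origin at the centre of its underside.
- mortice_key: Bystander: long plain steel mortice key, 81 x 27 x 8 mm, lying at the right front corner of the panel; origin at the centre of its underside.
- tape_roll: Bystander: roll of brown tape lying flat, 60 mm across, 18 mm high; origin at the centre of its underside.
- lock_cylinder: Bystander: plain brass lock cylinder of figure-eight section, 17 x 68 x 33 mm, standing behind the panel on the left; origin at the centre of its underside.
- engraver_post (a point): A fixed obstacle: point on the axis of the tall black post of the red key-cutting machine that stands between the robot and the panel, 0.30 m above the bench. The post is about 75 mm square below this point and carries a 45 mm wide knob up to 0.385 m; the rest of the machine stays below 0.28 m. Cross it high, and keep the tool upright at the panel.

How it is judged:
On the way, in this order (a step that is already met when the one before it is completed fails the run):
1. the left lever is thrown to off (value of joint lever_left below 0.1 rad), for 0.2 s.
2. the interlock plate is slid fully to the left while both levers are off (value of joint each of lever_left, lever_right below 0.1 rad and value of joint interlock_plate above 0.025 m), for 0.2 s.
3. the right lever is thrown to on (value of joint lever_left below 0.1 rad and value of joint interlock_plate above 0.025 m and value of joint lever_right above 0.8 rad), for 0.2 s.
At the end, for the whole second after the job is handed in: The left lever rests at its off stop (below 0.1 rad), the interlock plate is fully left (more than 25 of its 28 mm) and the right lever rests at its on stop (above 0.8 of 0.9 rad) (all of step 3); the robot touches nothing.
It fails at once if a bystander round the panel is shifted by more than 30 mm (distance of any of screwdriver, padlock, oil_bottle, mortice_key, tape_roll, lock_cylinder from where it was at the start of the episode above 0.03 m).
It also fails if it takes over 51 s, if anything falls off the work surface, if the arm or the gripper's body presses on something with over 40 N, if the wrist force passes 120 N, or if a joint passes its speed limit or range.

### The arm

A 7-joint arm with a two-finger parallel gripper is mounted at the origin on a cart in front of the work surface, level with it; the furniture and walls round the work are solid. World frame = base frame: x ahead of the robot, y to its left, z up, the work surface at z = 0. Lengths are in m, angles in rad, forces in N, time in s.
With the tool pointing down it reaches from about 0.4 to 0.85 m from the base axis. Payload 10.4 kg.
Tool frame: the origin (TCP) lies midway between the tips of the shut fingers; the grasp point (between the pads) lies 19 mm behind it; z points along the fingers, y is the line along which they close (so a half turn about z gives the same grasp; the last joint's range is limited). The gripper opens to 85 mm and grips with 20 to 120 N. Pads are 22 mm wide; open, the fingers measure 114 mm over their backs; the gripper's body (76 mm by 85 mm) begins 54 mm behind the grasp point. The pads swing forward as they close: fully open they stand 13 mm farther back than shut.
Start: joints at [-1.284, 0.332, -0.065, 1.46, 0.022, 1.35, -0.088], TCP at [0.191, 0.595, 0.209] pointing down, gripper open.
Joint ranges: [-2.6, 2.6], [-0.5, 2.12], [-1.47, 1.34], [0.16, 2.42], [-1.27, 4.41], [0.06, 2.06], [-2.6, 2.6]. Speed limits (rad/s): [2.22, 2.22, 2.79, 2.79, 3.14, 3.14, 3.14].

### API

Orientations are given as a 3x3 rotation matrix whose columns are the frame's x, y, z axes.
In Python, from station import sensors, cams, sign_off, silhouettes gives the robot as it stands. The module is installed in compiled form; this text tells all that it offers.
- The arm moves only by the tool step_arm, never from a script. Its arguments are lists of equal length, an entry for each row: "delta_rot": the turn, a rotation vector about the tool's x, y, z in degrees, a list of three; "offset": the shift along the tool's x, y, z in m, a list of three; "hand": the opening, from -1 (shut) to 1 (fully open). In form: {"delta_rot": [[wx, wy, wz], ...], "offset": [[tx, ty, tz], ...], "hand": [hand, ...]}. A call has 1 to 8 rows; each row is the pose to reach, as a shift and turn from the pose commanded when the call began, along the tool's axes at that moment; what a row does not reach only later rows make up. A row lasts 1/12 s, in which the tool goes at most 41.7 mm and 7.16 degrees, less where a joint would pass 70% of its speed; a pose out of reach is approached as far as the arm can. A call with a gripper value outside its range is refused whole. The fingers move at their own pace and stop on an object; "squeeze" is the grip in N (left out, the last holds). Time passes only in rows, so rows that repeat a pose let the fingers close. It gives the time, the measured TCP pose, the force, the opening and the grip force at its end, in the units of the state.
- sensors.get_obs(): the state, without advancing time (a new reading comes with each control period).
- cams.get_image(name): name is "scene" or "side" or "wrist"; returns a dict with "frame" (420x560x3 uint8, red, green, blue), "fx", "fy", "cx", "cy" (pixels), "R" (3x3) and "t" (3): a world point X has camera coordinates R X + t. Camera axes: x right, y down, z forward; pixel columns grow to the right and rows downward; lengths in m; the calibration is good to about 2 mm. A picture is of the moment at which its call begins. There is no depth.
- sign_off(): hands the job in; it is judged then, once.
Trained networks look in a picture, given as the dict that the camera call returned (one of the last four; its "shot" number tells which), for a name from the list of things; names that differ only in an ending like _2 or _b are one class to them, and where a whole thing is asked for, a point or a joint stands for the part that bears it (a point fixed in the world has none). Each returns a list of dicts, best first, with "conf" (0 to 1); they miss things now and then, are a little off and sometimes report something else, mostly with a low value. They report only what shows in the picture. A call takes as long as a camera call.
- silhouettes(picture, label): "region" (420x560 bool, what is visible of it) and "extent" ([left, top, right, bottom] in pixels, round what is visible of it).
The state is a dict: "time": time; "joints": joint angles; "joint_velocities": joint speeds; "joint_efforts": joint torques, N m; "position": TCP position; "eef_rot": TCP orientation; "wrist_force": force on the tool from outside, world axes, zero at the start; "wrist_torque": the same for the moment, N m; "finger_gap": finger opening in m; "finger_force": force on a finger pad.
Only numpy, scipy, OpenCV 4.12 (cv2) and the standard library are available. Lean on these libraries where they do the work, as an engineer would, in place of code of your own. Each camera call takes 0.05 s, during which the arm holds its last target. There are 200 camera calls.

## Working session

There is one attempt and no reset: what is moved stays moved. The work goes in short steps, Python scripts to look and compute and a tool call to move; the robot and the scene stay as the last step left them, time stands still between calls to the robot, and variables do not carry over. Pictures are saved under pics/ and viewed, at most 10 in all, crops included, and the job is handed in when it is done.

Besides the shell and the picture viewer there is one more tool, called after "Request:" as name(argument=value, ...) on one line, values as JSON. step_arm: Moves the arm, as the interface text tells. Its arguments: {"type":"object","properties":{"delta_rot":{"type":"array","items":{"type":"array","items":{"type":"number"}}},"offset":{"type":"array","items":{"type":"array","items":{"type":"number"}}},"hand":{"type":"array","items":{"type":"number"}},"squeeze":{"type":"number"}},"required":["delta_rot","offset","hand"]}

```bash
mkdir -p pics
cat > h.py <<'E'
import numpy as np, cv2
from station import sensors, cams, sign_off, silhouettes
np.set_printoptions(precision=4, suppress=True)
def shot(n, save=None):
    p=cams.get_image(n)
    if save: cv2.imwrite('pics/'+save, p['frame'][:,:,::-1])
    return p
E
python3 - <<'E'
from h import *
o=sensors.get_obs(); print(o['time'],o['position'],o['eef_rot'],o['finger_gap'])
fr=[]
for n in ['scene','side']:
    p=shot(n); fr.append(p['frame'])
    print(n,p['fx'],p['cx'],p['cy'],p['R'].tolist(),p['t'],'C',-p['R'].T@p['t'])
    for l in ['changeover_panel','lever_left_tip','lever_right_tip','knob_top','interlock_plate','padlock','oil_bottle','screwdriver']:
        r=silhouettes(p,l)
        print(l,[(round(float(d['conf']),2),d['extent'],np.argwhere(d['region']).mean(0)[::-1]) for d in r[:3]])
    np.savez('pics/%s.npz'%n,**{k:p[k] for k in ['frame','fx','fy','cx','cy','R','t']})
    cv2.imwrite('pics/%s0.png'%n,p['frame'][:,:,::-1])
E
```

```text
0.0 [0.1905 0.5948 0.2086] [[-0.9524  0.3049 -0.0003]
 [ 0.3049  0.9524 -0.0014]
 [-0.0001 -0.0015 -1.    ]] 0.08565040820701023
scene 468.59484358766537 274.3076757653204 206.9763949294892 [[0.3286434068872467, -0.9444027712168085, 0.00984463445518386], [-0.7027007079002854, -0.25147128415716324, -0.6655628507968164], [0.6310350435799754, 0.2118150111827768, -0.7462768754367634]] [-0.3387  0.5227  0.8693] C [-0.0699 -0.3725  0.9999]
changeover_panel [(0.74, [231.4, 204.3, 321.8, 306.4], array([284.4846, 247.4098]))]
lever_left_tip []
lever_right_tip [(0.46, [279.7, 249.7, 286.6, 253.0], array([280.1667, 251.2292])), (0.45, [309.8, 275.9, 330.9, 295.0], array([319.7443, 285.2786]))]
knob_top [(0.68, [270.3, 232.6, 292.9, 248.3], array([281.0506, 241.1224]))]
interlock_plate [(0.52, [270.4, 232.2, 297.8, 249.8], array([280.6939, 240.8571]))]
padlock [(0.83, [310.0, 278.8, 331.5, 294.1], array([319.9833, 285.8958]))]
oil_bottle [(0.87, [326.4, 242.1, 348.3, 277.4], array([339.3093, 262.1505]))]
screwdriver []
side 505.05945404202413 280.0470053166875 210.39257982683222 [[0.999301153502
[... 251 characters left out ...]
l [(0.67, [238.3, 213.8, 352.4, 320.6], array([290.6227, 267.1237]))]
lever_left_tip [(0.55, [291.2, 212.8, 301.3, 234.1], array([295.8514, 220.6892]))]
lever_right_tip [(0.7, [260.2, 236.3, 280.4, 257.1], array([269.4859, 247.3239]))]
knob_top [(0.61, [279.0, 231.5, 294.2, 259.7], array([287.1182, 244.9122])), (0.56, [259.3, 237.3, 277.6, 258.2], array([269.4785, 247.3067])), (0.56, [287.3, 282.7, 317.8, 349.2], array([301.5998, 320.5014]))]
interlock_plate [(0.88, [277.6, 231.4, 298.5, 257.4], array([287.6938, 244.8375]))]
padlock [(0.85, [260.7, 301.3, 270.8, 334.3], array([266.4974, 318.3316]))]
oil_bottle [(0.59, [288.8, 283.4, 319.2, 345.2], array([301.3509, 320.7855]))]
screwdriver []
```

Run:
```python
import cv2
a=cv2.imread('pics/scene0.png'); b=cv2.imread('pics/side0.png')
A=cv2.resize(a[180:330,200:380],None,fx=3.3,fy=3.3,interpolation=cv2.INTER_CUBIC)
cv2.imwrite('pics/a1.png',A); cv2.imwrite('pics/b1.png',cv2.resize(b[180:360,200:400],None,fx=3.3,fy=3.3,interpolation=cv2.INTER_CUBIC))
```

```text
(no output)
```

View pics/scene0.png

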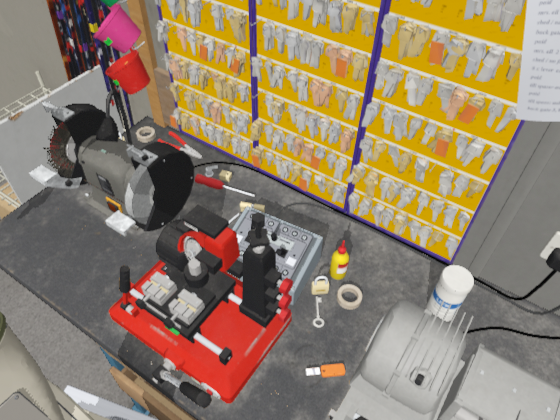

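View pics/b1.png

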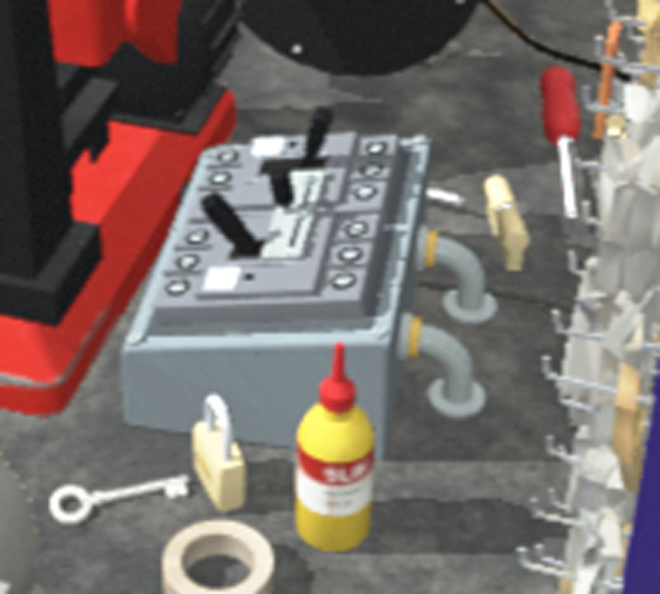

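The side crop shows the panel (top corners at about (127,345), (390,340), (428,140) and (205,150) in crop pixels). The left lever leans to the rear, the right lever leans to the front, and the knob is between them. In the scene view the machine's post hides part of the panel.

View pics/a1.png

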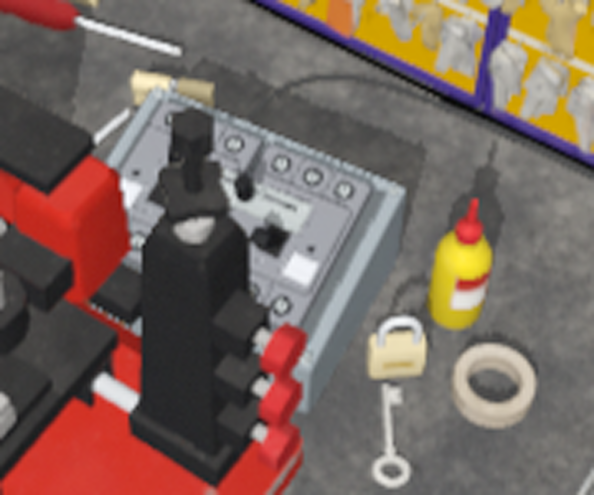

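```bash
cat > fit.py <<'E'
from h import *
from scipy.optimize import least_squares
C,S=np.cos(.2),np.sin(.2)
n=np.array([-S,0,C]); u=np.array([C,0,S]); top0=np.array([0,0,.076])
def pl(s,y,h): return top0+u*s+n*h+np.array([0,y,0])   # point on panel frame: along slope s, y, height h over top
def tip(s0,y,th): return pl(s0+.064*np.sin(th-.45),y,.004+.064*np.cos(th-.45))
def W(p,X): c,s=np.cos(p[2]),np.sin(p[2]); return np.array([p[0]+c*X[0]-s*X[1],p[1]+s*X[0]+c*X[1],X[2]])
def proj(k,X): q=k['R']@X+k['t']; return np.array([k['fx']*q[0]/q[2]+k['cx'],k['fy']*q[1]/q[2]+k['cy']])
E
python3 - <<'E'
from fit import *
K={m:dict(np.load('pics/%s.npz'%m)) for m in ['scene','side']}
c=lambda a,b:np.array([a/3.3+200,b/3.3+180])
B=lambda x,y,z:(lambda p:np.array([x,y,z]))
obs=[('bfr','side',c(126,420),B(-.08,-.11,0)),('tfr','side',c(127,345),B(-.08,-.11,.06)),('trr','side',c(390,340),B(.08,-.11,.092)),
('trl','side',c(428,140),B(.08,.11,.092)),('tfl','side',c(205,150),B(-.08,.11,.06)),('LT','side',c(320,114),lambda p:tip(p[3],.046,.9)),
('RT','side',c(214,205),lambda p:tip(p[3],-.046,0)),('K','side',c(280,168),lambda p:pl(p[3]+.0085,p[4],.058)),
('trr','scene',c(405,188),B(.08,-.11,.092)),('trl','scene',c(150,92),B(.08,.11,.092)),('K','scene',c(244,178),lambda p:pl(p[3]+.0085,p[4],.058)),
('RT','scene',c(262,236),lambda p:tip(p[3],-.046,0))]
f=lambda p:np.concatenate([proj(K[m],W(p,g(p)))-q for _,m,q,g in obs])
r=least_squares(f,[.6,.0,0,0,-.012],loss='soft_l1',f_scale=1.5); p=r.x
print('fit x y yaw s0 knob',p); 
for o,e in zip(obs,f(p).reshape(-1,2)): print(o[0],o[1],e)
for nm,X in [('LT on',tip(p[3],.046,.9)),('LT off',tip(p[3],.046,0)),('RT off',tip(p[3],-.046,0)),('RT on',tip(p[3],-.046,.9)),('K',pl(p[3]+.0085,p[4],.058))]: print(nm,W(p,X))
np.save('p.npy',p)
E
```

```text
fit x y yaw s0 knob [ 0.585  -0.1404 -0.1456  0.0011 -0.0136]
bfr side [-0.4009  1.5691]
tfr side [-1.9138  1.3777]
trr side [0.5415 0.1826]
trl side [ 0.5907 -1.9576]
tfl side [-1.4947 -0.4975]
LT side [ 1.2798 -0.959 ]
RT side [-1.1164 -2.206 ]
K side [-0.1214  0.3475]
trr scene [ 0.9178 -0.9302]
trl scene [ 0.6218 -3.0402]
K scene [-0.275  -0.0092]
RT scene [-0.5398 -0.398 ]
LT on [ 0.6076 -0.0972  0.1421]
LT off [ 0.5536 -0.0893  0.1311]
RT off [ 0.5402 -0.1803  0.1311]
RT on [ 0.5942 -0.1882  0.1421]
K [ 0.5809 -0.1535  0.1347]
```

Request:
step_arm(delta_rot=[[0,0,-9.5],[0,0,-9.5],[0,0,-9.5],[0,0,-9.5],[0,0,-9.5],[0,0,-9.5],[0,0,-9.5],[0,0,-9.5]], offset=[[0,0,-0.04],[0,0,-0.08],[0,0,-0.12],[0,0,-0.16],[0,0,-0.2],[0,0,-0.24],[0,0,-0.26],[0,0,-0.26]], hand=[1,1,1,0,-1,-1,-1,-1])

```text
time: 1.57
position: [0.1906, 0.5958, 0.4749]
eef_rot: [[-0.99, 0.144, 0.002], [0.144, 0.99, 0.008], [-0.001, 0.008, -1.0]]
wrist_force: [0.5, 1.2, 0.8]
finger_gap: 0.0253
finger_force: 0.0
```

```bash
cat > rel.py <<'E'
from fit import *
def rel(target):   # world target -> tool-axes offset from the measured pose
    o=sensors.get_obs(); return o['eef_rot'].T@(np.array(target)-o['position'])
E
python3 - <<'E'
from rel import *
K=dict(np.load('pics/scene.npz')); 
C0=-K['R'].T@K['t']
for (u_,v_),z in [((258,214),.385),((258,250),.30)]:
    d=K['R'].T@np.array([(u_-K['cx'])/K['fx'],(v_-K['cy'])/K['fy'],1]); print('post',C0+d*(z-C0[2])/d[2])
o=sensors.get_obs(); print(o['time'],o['position'],o['eef_rot'],o['joints'],o['finger_gap'])
print(rel([.5,.3,.47]),rel([.62,-.098,.47]),rel([.62,-.12,.4]))
E
```

```text
post [ 0.4251 -0.1767  0.385 ]
post [ 0.4111 -0.1805  0.3   ]
1.5667 [0.1906 0.5958 0.4749] [[-0.9896  0.1436  0.0018]
 [ 0.1436  0.9896  0.0077]
 [-0.0007  0.0078 -1.    ]] [-1.2951  0.3631 -0.0648  0.8694  0.0245  1.9018  0.0792] 0.025273204803259838
[-0.3486 -0.2483  0.0032] [-0.5245 -0.6249  0.0004] [-0.5276 -0.6473  0.0702]
```

Request:
step_arm(delta_rot=[[0,0,0],[0,0,0],[0,0,0],[0,0,0],[0,0,0],[0,0,0],[0,0,0],[0,0,0]], offset=[[-0.026,-0.03,0],[-0.052,-0.06,0],[-0.078,-0.09,0],[-0.104,-0.12,0],[-0.13,-0.15,0],[-0.156,-0.18,0],[-0.182,-0.21,0],[-0.208,-0.24,0]], hand=[-1,-1,-1,-1,-1,-1,-1,-1])

```text
time: 2.23
position: [0.3625, 0.3259, 0.4691]
eef_rot: [[-0.99, 0.144, -0.0], [0.144, 0.99, 0.0], [0.0, 0.0, -1.0]]
wrist_force: [0.9, -0.1, 0.1]
finger_gap: -0.0002
finger_force: 0.0
```

Request:
step_arm(delta_rot=[[0,0,0],[0,0,0],[0,0,0],[0,0,0],[0,0,0],[0,0,0],[0,0,0],[0,0,0]], offset=[[-0.026,-0.03,0],[-0.052,-0.06,0],[-0.078,-0.09,0],[-0.104,-0.12,0],[-0.13,-0.15,0],[-0.156,-0.18,0],[-0.182,-0.21,0],[-0.208,-0.24,0]], hand=[-1,-1,-1,-1,-1,-1,-1,-1])

```text
time: 2.9
position: [0.5339, 0.0587, 0.4692]
eef_rot: [[-0.99, 0.143, 0.0], [0.143, 0.99, 0.0], [-0.0, 0.0, -1.0]]
wrist_force: [1.0, 0.6, 0.7]
finger_gap: 0.0005
finger_force: 0.0
```

Run:
```python
from rel import *
o=sensors.get_obs(); print(o['time'],o['position'],o['eef_rot'],o['joints'],o['finger_gap'])
print(rel([.6,-.1,.45]))
```

```text
2.9 [0.5339 0.0587 0.4692] [[-0.9897  0.1432  0.0002]
 [ 0.1432  0.9897  0.0003]
 [-0.0001  0.0003 -1.    ]] [-0.5722  0.1368  0.4491  1.1779 -0.0617  1.8396  1.2839] 0.0005008945240892448
[-0.0882 -0.1476  0.0192]
```

Request:
step_arm(delta_rot=[[0,0,0],[0,0,0],[0,0,0],[0,0,0],[0,0,0],[0,0,0],[0,0,0],[0,0,0]], offset=[[-0.026,-0.034,0],[-0.052,-0.068,0],[-0.078,-0.101,0.0],[-0.105,-0.135,0.02],[-0.105,-0.135,0.06],[-0.105,-0.135,0.1],[-0.105,-0.135,0.13],[-0.105,-0.135,0.13]], hand=[-1,-1,-1,-1,-1,-1,-1,-1])

```text
time: 3.57
position: [0.6152, -0.0877, 0.3318]
eef_rot: [[-0.99, 0.144, -0.011], [0.144, 0.99, 0.001], [0.011, -0.001, -1.0]]
wrist_force: [-0.8, 0.3, -0.9]
finger_gap: -0.0002
finger_force: 0.0
```

Run:
```python
from rel import *
o=sensors.get_obs(); print(o['time'],o['position'])
p=shot('wrist','w1.png')
print(p['fx'],-p['R'].T@p['t'])
np.savez('pics/wrist.npz',**{k:p[k] for k in ['frame','fx','fy','cx','cy','R','t']})
for l in ['changeover_panel','lever_left_tip','lever_right_tip','knob_top']:
    print(l,[(round(float(d['conf']),2),d['extent'],np.argwhere(d['region']).mean(0)[::-1]) for d in silhouettes(p,l)[:3]])
q=np.load('p.npy')
for nm,X in [('LT on',tip(q[3],.046,.9)),('RT off',tip(q[3],-.046,0)),('K',pl(q[3]+.0085,q[4],.058)),('trr',[.08,-.11,.092]),('trl',[.08,.11,.092]),('tfr',[-.08,-.11,.06]),('tfl',[-.08,.11,.06])]: print(nm,proj(p,W(q,X)))
```

```text
3.5667 [ 0.6152 -0.0877  0.3318]
346.6010973103935 [ 0.5508 -0.0781  0.4967]
changeover_panel [(0.96, [141.2, 81.5, 325.5, 238.4], array([231.3391, 154.7321]))]
lever_left_tip [(0.74, [71.8, 172.0, 138.7, 213.8], array([108.283 , 194.9744])), (0.64, [260.9, 156.3, 272.1, 180.9], array([267.8237, 168.4391]))]
lever_right_tip [(0.7, [174.5, 117.1, 193.5, 150.8], array([182.8085, 131.8708]))]
knob_top []
LT on [268.484  177.3066]
RT off [178.5982 122.6412]
K [211.3122 158.7116]
trr [142.0873 222.3074]
trl [322.5019 222.5095]
tfr [139.0922  85.9679]
tfl [323.6602  86.1379]
```

View pics/w1.png

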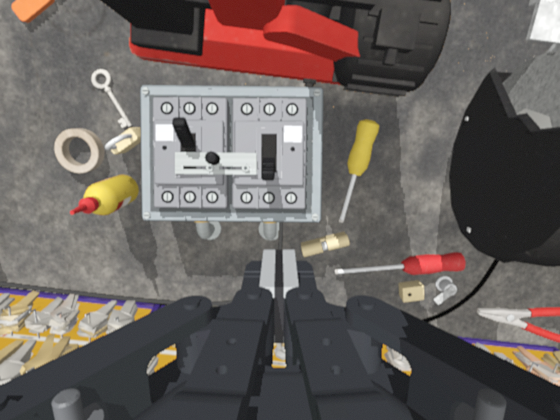

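The wrist view matches the fit: panel corners at (142,220), (320,221), (322,87) and (141,86), left lever tip near (268,178), knob near (212,157), right tip near (180,120). Next step: put the shut fingers behind the left lever.

```bash
cat >> rel.py <<'E'
q=np.load('p.npy'); px=np.array([np.cos(q[2]),np.sin(q[2]),0]); py=np.array([-px[1],px[0],0])
E
python3 - <<'E'
from rel import *
o=sensors.get_obs(); print(o['time'],o['position'],o['eef_rot'],o['wrist_force'])
T=W(q,tip(q[3],.046,.9))+.025*px; print(T, rel([T[0],T[1],.123]))
E
```

```text
3.8167 [ 0.6188 -0.0883  0.3424] [[-0.9897  0.1432  0.0042]
 [ 0.1432  0.9897 -0.0002]
 [-0.0042  0.0004 -1.    ]] [-0.3747 -0.7446  0.7573]
[ 0.6323 -0.1008  0.1421] [-0.0142 -0.0106  0.2194]
```

Request:
step_arm(delta_rot=[[0,0,0],[0,0,0],[0,0,0],[0,0,0],[0,0,0],[0,0,0],[0,0,0],[0,0,0]], offset=[[-0.014,-0.01,0.02],[-0.014,-0.01,0.05],[-0.014,-0.01,0.085],[-0.014,-0.01,0.12],[-0.014,-0.01,0.15],[-0.014,-0.01,0.17],[-0.014,-0.01,0.17],[-0.014,-0.01,0.17]], hand=[-1,-1,-1,-1,-1,-1,-1,-1])

```text
time: 4.48
position: [0.6311, -0.1, 0.1708]
eef_rot: [[-0.99, 0.143, 0.001], [0.143, 0.99, -0.0], [-0.001, 0.0, -1.0]]
wrist_force: [-0.0, -0.7, 0.8]
finger_gap: 0.0001
finger_force: 0.0
```

Run:
```python
from rel import *
p=shot('side'); 
cv2.imwrite('pics/s2.png',cv2.resize(p['frame'][170:310,230:380],None,fx=4,fy=4,interpolation=cv2.INTER_CUBIC)[:,:,::-1])
o=sensors.get_obs(); print(o['time'],o['position'],o['eef_rot'],o['wrist_force'])
T=W(q,tip(q[3],.046,.9))+.025*px; print(T, rel([T[0],T[1],.123]))
```

```text
4.5333 [ 0.6317 -0.1003  0.172 ] [[-0.9897  0.1434  0.0031]
 [ 0.1434  0.9897 -0.0003]
 [-0.0031  0.0002 -1.    ]] [ 0.4358 -0.8514  0.2296]
[ 0.6323 -0.1008  0.1421] [-0.0006 -0.0004  0.049 ]
```

View pics/s2.png

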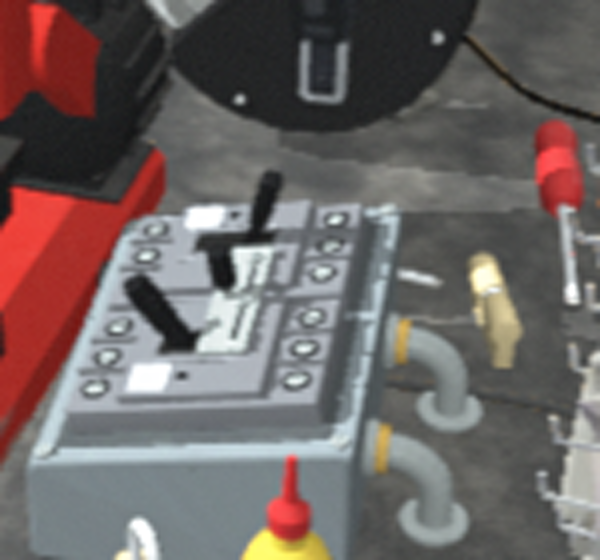

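Run:
```python
from rel import *
K=dict(np.load('pics/side.npz'))
for X in [[.6317,-.1003,.172],[.6317,-.1003,.2]]: a=proj(K,np.array(X)); print(a,(a-[230,170])*4)
```

```text
[310.2876 202.4087] [321.1505 129.6349]
[310.7873 190.5851] [323.1493  82.3405]
```

Request:
step_arm(delta_rot=[[0,0,0],[0,0,0],[0,0,0],[0,0,0],[0,0,0]], offset=[[0,0,0.012],[0,0,0.024],[0,0,0.036],[0,0,0.047],[0,0,0.047]], hand=[-1,-1,-1,-1,-1])

```text
time: 4.95
position: [0.6288, -0.0997, 0.1193]
eef_rot: [[-0.99, 0.143, -0.004], [0.143, 0.99, 0.0], [0.004, -0.0, -1.0]]
wrist_force: [-1.2, 0.7, -0.3]
finger_gap: -0.0001
finger_force: 0.0
```

Request:
step_arm(delta_rot=[[0,0,0],[0,0,0],[0,0,0],[0,0,0]], offset=[[0.004,0,0],[0.008,0,0],[0.012,0,0],[0.016,0,0]], hand=[-1,-1,-1,-1])

```text
time: 5.28
position: [0.6143, -0.0978, 0.123]
eef_rot: [[-0.99, 0.144, 0.001], [0.144, 0.99, 0.0], [-0.001, 0.0, -1.0]]
wrist_force: [0.0, 0.6, 1.0]
finger_gap: -0.0001
finger_force: 0.0
```

Run:
```python
from rel import *
p=shot('side'); 
cv2.imwrite('pics/s3.png',cv2.resize(p['frame'][170:310,230:380],None,fx=4,fy=4,interpolation=cv2.INTER_CUBIC)[:,:,::-1])
o=sensors.get_obs(); print(o['time'],o['position'],o['wrist_force'])
```

```text
5.3333 [ 0.6137 -0.0977  0.123 ] [0.2986 0.4779 0.2454]
```

View pics/s3.png

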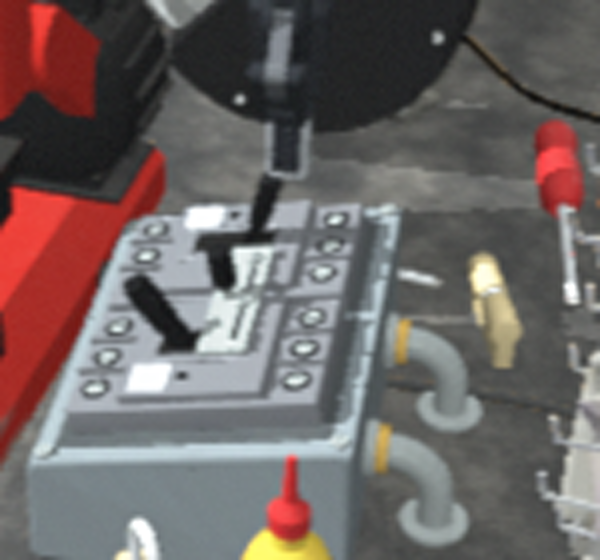

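Run:
```python
from rel import *
K=dict(np.load('pics/side.npz')); k2=dict(np.load('pics/wrist.npz'))
o=sensors.get_obs(); print(o['position'],o['finger_gap'])
a=proj(K,o['position']); print(a,(a-[230,170])*4)
a=proj(K,W(q,tip(q[3],.046,.9))); print('LT',a,(a-[230,170])*4)
print('tcp in wrist',proj(k2,np.array([.6152,-.0877,.3318])), proj(k2,np.array([.6152,-.0877,.3518])))
```

```text
[ 0.6137 -0.0977  0.123 ] 0.00015105048121525253
[300.9338 221.4436] [283.7352 205.7745]
LT [298.2495 213.5865] [272.9981 174.3459]
tcp in wrist [278.4346 250.8709] [278.3858 267.2482]
```

The side view shows the fingertip end at about crop (287,175), right on the lever's top and roughly 19 mm above where the TCP projects. There was no contact force either. I'll back off and go lower, watching the force.

Request:
step_arm(delta_rot=[[0,0,0],[0,0,0],[0,0,0],[0,0,0],[0,0,0],[0,0,0]], offset=[[-0.01,0,0],[-0.018,0,0],[-0.018,0,0.003],[-0.018,0,0.006],[-0.018,0,0.01],[-0.018,0,0.01]], hand=[-1,-1,-1,-1,-1,-1])

```text
time: 5.83
position: [0.6315, -0.1002, 0.1112]
eef_rot: [[-0.99, 0.144, -0.002], [0.144, 0.99, 0.0], [0.002, -0.0, -1.0]]
wrist_force: [-0.2, -0.1, -0.6]
finger_gap: 0.0002
finger_force: 0.0
```

Run:
```python
from rel import *
p=shot('side'); w=shot('wrist')
A=cv2.resize(p['frame'][170:300,230:330],None,fx=4,fy=4,interpolation=cv2.INTER_CUBIC)
B=cv2.resize(w['frame'][100:330,180:380],None,fx=2.26,fy=2.26,interpolation=cv2.INTER_CUBIC)[:520,:395]
cv2.imwrite('pics/s4.png',np.hstack([A,B[:520,:395]])[:,:,::-1] if B.shape[0]>=520 else np.hstack([A[:B.shape[0]],B])[:,:,::-1])
o=sensors.get_obs(); print(o['time'],o['position'],o['wrist_force'])
t=o['position']
for dz in [0,.01,.02]: print('side',(proj(p,t+[0,0,dz])-[230,170])*4,'wrist',(proj(w,t+[0,0,dz])-[180,100])*2.26)
```

```text
5.9333 [ 0.6319 -0.1003  0.112 ] [0.4031 0.1751 1.0753]
side [317.3785 226.5423] wrist [222.4763 342.9592]
side [318.0462 210.7805] wrist [222.4539 360.9703]
side [318.7206 194.8622] wrist [222.4289 381.2048]
```

View pics/s4.png

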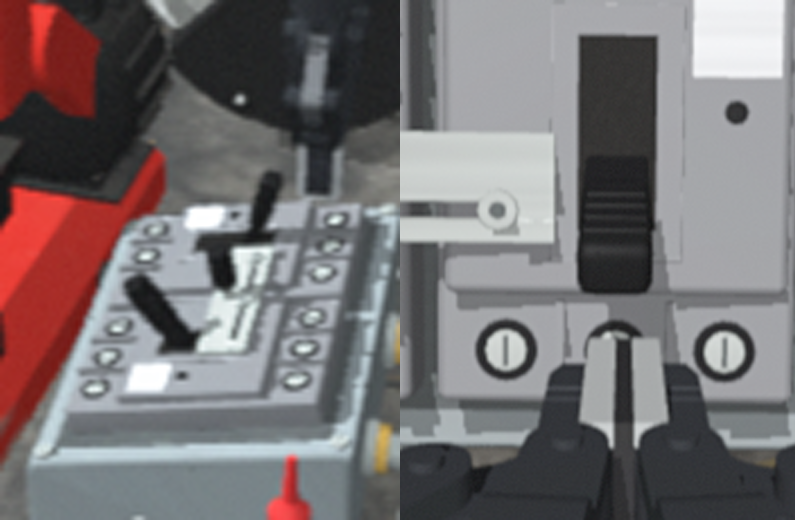

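Both views put the real fingertip end about 20 mm above the reported TCP, and the lever's rear face is clear in front of the fingers. I'll go lower and push.

Request:
step_arm(delta_rot=[[0,0,0],[0,0,0],[0,0,0],[0,0,0],[0,0,0],[0,0,0],[0,0,0],[0,0,0]], offset=[[0,0,0.005],[0,0,0.01],[0,0,0.01],[0.004,0,0.01],[0.008,0,0.01],[0.012,0,0.01],[0.016,0,0.01],[0.016,0,0.01]], hand=[-1,-1,-1,-1,-1,-1,-1,-1])

```text
time: 6.6
position: [0.6178, -0.0982, 0.1039]
eef_rot: [[-0.99, 0.143, 0.005], [0.143, 0.99, -0.0], [-0.005, 0.0, -1.0]]
wrist_force: [6.1, -0.5, 0.5]
finger_gap: 0.0
finger_force: 3.0
```

Contact with about 6 N. Pushing on.

Request:
step_arm(delta_rot=[[0,0,0],[0,0,0],[0,0,0],[0,0,0],[0,0,0],[0,0,0],[0,0,0],[0,0,0]], offset=[[0.005,0,0],[0.01,0,0],[0.015,0,0],[0.02,0,0],[0.025,0,0],[0.03,0,0],[0.034,0,0],[0.034,0,0]], hand=[-1,-1,-1,-1,-1,-1,-1,-1])

```text
time: 7.27
position: [0.5816, -0.093, 0.1021]
eef_rot: [[-0.99, 0.144, -0.001], [0.144, 0.99, 0.0], [0.001, 0.0, -1.0]]
wrist_force: [0.7, -0.4, -0.7]
finger_gap: 0.0
finger_force: 0.0
```

Run:
```python
from rel import *
p=shot('side'); w=shot('wrist')
A=cv2.resize(p['frame'][170:300,230:330],None,fx=4,fy=4,interpolation=cv2.INTER_CUBIC)
B=cv2.resize(w['frame'],None,fx=.7,fy=.7)
A[:B.shape[0]]=A[:B.shape[0]]; B=np.vstack([B,np.zeros((520-B.shape[0],B.shape[1],3),np.uint8)])
cv2.imwrite('pics/s5.png',np.hstack([A,B])[:,:,::-1])
o=sensors.get_obs(); print(o['time'],o['position'],o['wrist_force'])
```

```text
7.3667 [ 0.5825 -0.093   0.1022] [-0.5122 -0.2161  0.9364]
```

View pics/s5.png

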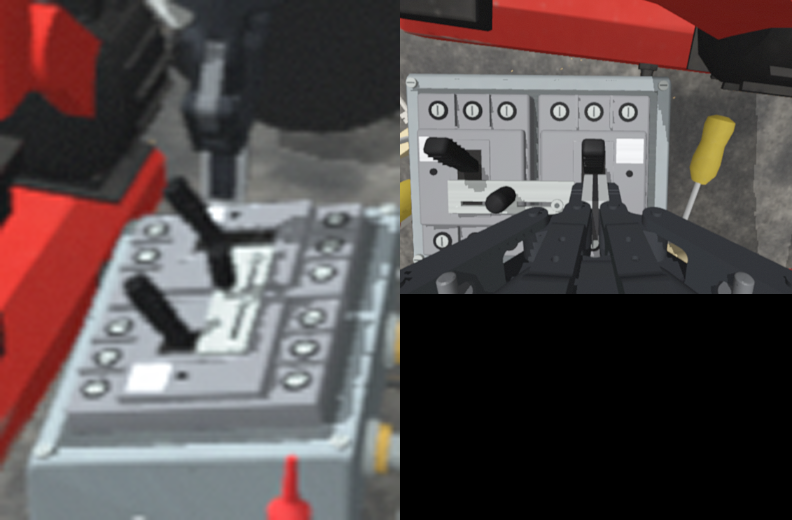

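The left lever leans forward, so it is off (crop (175,185)). The plate is still on the right with its knob untouched. Next step: go up and over to the right side of the knob.

Run:
```python
from rel import *
K=W(q,pl(q[3]+.0085,q[4],.058)); T=K-.026*py+.003*px; T[2]=.100
print(T,rel(T))
```

```text
[ 0.5801 -0.1796  0.1   ] [-0.01   -0.0861  0.0022]
```

Request:
step_arm(delta_rot=[[0,0,0],[0,0,0],[0,0,0],[0,0,0],[0,0,0],[0,0,0],[0,0,0],[0,0,0]], offset=[[-0.008,0,-0.02],[-0.01,0,-0.05],[-0.01,-0.01,-0.065],[-0.01,-0.04,-0.065],[-0.01,-0.07,-0.065],[-0.01,-0.086,-0.065],[-0.01,-0.086,-0.065],[-0.01,-0.086,-0.065]], hand=[-1,-1,-1,-1,-1,-1,-1,-1])

```text
time: 8.03
position: [0.5802, -0.1806, 0.1673]
eef_rot: [[-0.989, 0.146, -0.0], [0.146, 0.989, -0.0], [0.0, -0.0, -1.0]]
wrist_force: [-0.4, 0.5, -0.4]
finger_gap: -0.0001
finger_force: 0.0
```

Run:
```python
from rel import *
p=shot('side'); w=shot('wrist')
A=cv2.resize(p['frame'][170:300,230:330],None,fx=4,fy=4,interpolation=cv2.INTER_CUBIC)
B=cv2.resize(w['frame'],None,fx=.7,fy=.7)
B=np.vstack([B,np.zeros((520-B.shape[0],B.shape[1],3),np.uint8)])
cv2.imwrite('pics/s6.png',np.hstack([A,B])[:,:,::-1])
o=sensors.get_obs(); print(o['time'],o['position'],o['wrist_force'])
K=W(q,pl(q[3]+.0085,q[4],.058)); T=K-.026*py+.003*px; T[2]=.100
print(T,rel(T))
```

```text
8.1333 [ 0.5807 -0.1784  0.1671] [0.7095 0.6968 0.1245]
[ 0.5801 -0.1796  0.1   ] [ 0.0004 -0.0014  0.0671]
```

View pics/s6.png

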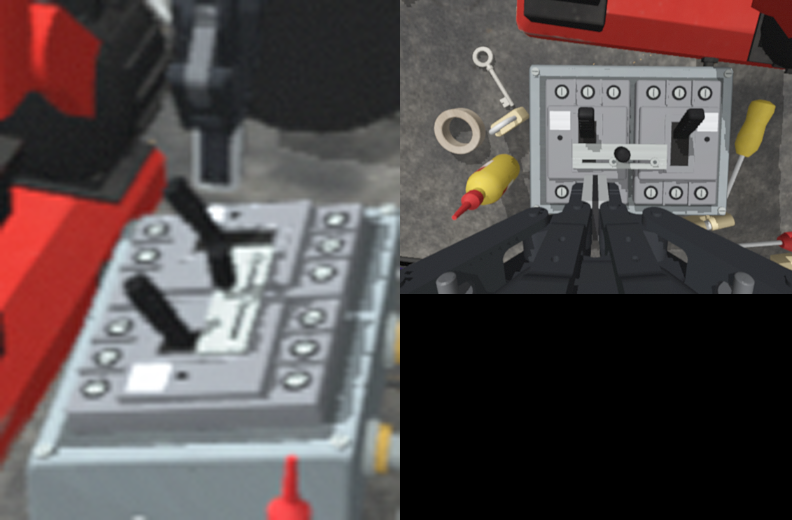

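Fingers are above and to the right of the knob, clear of the right lever. Now to descend.

Request:
step_arm(delta_rot=[[0,0,0],[0,0,0],[0,0,0],[0,0,0],[0,0,0],[0,0,0]], offset=[[0,0,0.015],[0,0,0.03],[0,0,0.045],[0,0,0.06],[0,0,0.066],[0,0,0.066]], hand=[-1,-1,-1,-1,-1,-1])

```text
time: 8.63
position: [0.5798, -0.1781, 0.0998]
eef_rot: [[-0.99, 0.142, -0.003], [0.142, 0.99, 0.001], [0.003, 0.0, -1.0]]
wrist_force: [-0.8, -0.3, -1.2]
finger_gap: -0.0005
finger_force: 0.0
```

Request:
step_arm(delta_rot=[[0,0,0],[0,0,0],[0,0,0],[0,0,0],[0,0,0]], offset=[[0,0.004,0],[0,0.008,0],[0,0.012,0],[0,0.016,0],[0,0.02,0]], hand=[-1,-1,-1,-1,-1])

```text
time: 9.05
position: [0.5839, -0.1597, 0.1022]
eef_rot: [[-0.99, 0.143, 0.002], [0.143, 0.99, -0.0], [-0.002, -0.0, -1.0]]
wrist_force: [0.7, -1.9, 1.9]
finger_gap: -0.0002
finger_force: 1.3
```

Request:
step_arm(delta_rot=[[0,0,0],[0,0,0],[0,0,0],[0,0,0],[0,0,0],[0,0,0]], offset=[[0,0.004,0],[0,0.008,0],[0,0.012,0],[0,0.015,0],[0,0.017,0],[0,0.017,0]], hand=[-1,-1,-1,-1,-1,-1])

```text
time: 9.55
position: [0.5856, -0.1456, 0.1018]
eef_rot: [[-0.989, 0.145, 0.001], [0.145, 0.989, -0.003], [-0.001, -0.003, -1.0]]
wrist_force: [1.8, -8.6, 3.1]
finger_gap: -0.0001
finger_force: 4.6
```

Request:
step_arm(delta_rot=[[0,0,0],[0,0,0],[0,0,0]], offset=[[0,0.002,0],[0,0.003,0],[0,0.003,0]], hand=[-1,-1,-1])

```text
time: 9.8
position: [0.5856, -0.1452, 0.1019]
eef_rot: [[-0.989, 0.147, 0.001], [0.147, 0.989, -0.006], [-0.002, -0.006, -1.0]]
wrist_force: [1.4, -16.9, 2.7]
finger_gap: -0.0001
finger_force: 7.7
```

The force is rising and motion has stopped, so this is probably the end stop. I'll check the plate travel by picture.

Run:
```python
from rel import *
p=shot('side'); w=shot('wrist')
A=cv2.resize(p['frame'][200:290,240:330],None,fx=4.2,fy=4.2,interpolation=cv2.INTER_CUBIC)
print(w['frame'].shape)
def pr(y,h=.058): return proj(w,W(q,pl(q[3]+.0085,y,h)))
for y in [-.014,.0,.014]: print(y,'knob top wrist',pr(y),'side',proj(p,W(q,pl(q[3]+.0085,y,.058))))
for e in [-.046,.046]: print('plate end at full left',pr(.014+e,.027),'full right',pr(-.014+e,.027))
for l in ['knob_top','interlock_plate']:
  for n,i in (('side',p),('wrist',w)):
    print(l,n,[(round(float(d['conf']),2),d['extent']) for d in silhouettes(i,l)[:2]])
B=cv2.resize(w['frame'][60:260,200:400],None,fx=1.89,fy=1.89,interpolation=cv2.INTER_CUBIC)
cv2.imwrite('pics/s7.png',np.hstack([A[:378,:378],B[:378,:378]])[:,:,::-1])
```

```text
(420, 560, 3)
-0.014 knob top wrist [255.4642 273.5022] side [284.6892 231.3769]
0.0 knob top wrist [289.3023 273.5065] side [285.8855 227.5778]
0.014 knob top wrist [323.1813 273.5107] side [287.0548 223.8642]
plate end at full left [224.1874 257.8386] full right [168.6704 257.8472]
plate end at full left [407.3765 257.8104] full right [351.4969 257.819 ]
knob_top side [(0.52, [282.7, 225.8, 300.2, 250.6]), (0.19, [269.1, 213.9, 281.1, 227.0])]
knob_top wrist [(0.73, [222.2, 238.7, 406.0, 288.6])]
interlock_plate side [(0.58, [281.1, 223.2, 299.7, 248.9])]
interlock_plate wrist [(0.7, [218.2, 237.5, 403.8, 287.2])]
```

View pics/s7.png

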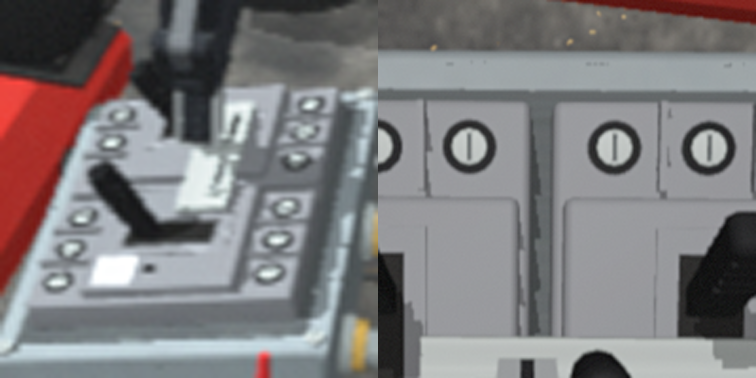

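Request:
step_arm(delta_rot=[[0,0,0],[0,0,0],[0,0,0],[0,0,0]], offset=[[0,0.002,0],[0,0.003,0],[0,0.003,0],[0,0.003,0]], hand=[-1,-1,-1,-1])

```text
time: 10.43
position: [0.5856, -0.1448, 0.102]
eef_rot: [[-0.989, 0.15, 0.001], [0.15, 0.989, -0.009], [-0.002, -0.008, -1.0]]
wrist_force: [-1.4, -23.5, 1.4]
finger_gap: -0.0001
finger_force: 10.8
```

Run:
```python
from rel import *
w=shot('wrist')
def pr(y,h=.058): return proj(w,W(q,pl(q[3]+.0085,y,h)))
print('pred plate ends at full left',pr(-.032,.027)[0],pr(.06,.027)[0])
r=silhouettes(w,'interlock_plate'); print([(d['conf'],d['extent']) for d in r[:2]])
g=w['frame'].astype(int).mean(2)
row=int(pr(0,.027)[1])-8; print(row); print(g[row,205:240:1].astype(int)); print(g[row,390:420].astype(int))
# panel references: predicted front corners
for n,X in (('tfr',[-.08,-.11,.06]),('tfl',[-.08,.11,.06])): print(n,proj(w,W(q,X)))
o=sensors.get_obs(); print(o['time'],o['position'],o['wrist_force'])
```

```text
pred plate ends at full left 223.54579744214473 406.7500184345606
[(0.87, [219.9, 236.0, 404.8, 287.4])]
249
[ 31  32  36  31  31  29  27  37  74 107 110 107 108 109 107 104 131 179
 190 188 188 188 187 188 187 188 187 187 188 187 187 188 187 187 187]
[133 133 133 132 134 133 132 133 132 134 132 134 132 132 135 148 151 151
 151 152 151 152 151 152 151 151 152 151 151 152]
tfr [91.4142 88.7199]
tfl [482.9053  86.5185]
10.5333 [ 0.5856 -0.1449  0.102 ] [  0.1825 -22.982    1.9999]
```

The plate's ends are at columns 221 and 405, against 223.5 and 407 predicted for fully left. It did not yield at 23 N, so it is at its stop. Next step: back off, rise, and half-open the fingers to straddle the right lever, which keeps the hand away from the post.

Request:
step_arm(delta_rot=[[0,0,0],[0,0,0],[0,0,0],[0,0,0],[0,0,0],[0,0,0],[0,0,0],[0,0,0]], offset=[[0,-0.008,0],[0,-0.016,0],[0,-0.02,0],[0,-0.02,-0.02],[0,-0.02,-0.045],[0,-0.02,-0.07],[0,-0.02,-0.07],[0,-0.02,-0.07]], hand=[-1,-1,-1,-1,-1,-0.15,-0.15,-0.15], squeeze=30)

```text
time: 11.2
position: [0.5844, -0.1563, 0.1724]
eef_rot: [[-0.99, 0.143, 0.002], [0.143, 0.99, 0.001], [-0.002, 0.001, -1.0]]
wrist_force: [-0.4, -0.7, -0.5]
finger_gap: 0.0354
finger_force: 0.0
```

Run:
```python
from rel import *
o=sensors.get_obs(); print(o['time'],o['position'],o['wrist_force'],o['finger_gap'],o['eef_rot'])
T=W(q,tip(q[3],-.046,0))+.005*px; T[2]=.094; print(T,rel(T))
for th in (.0,.3,.6,.9): print(th, W(q,tip(q[3],-.046,th)), (tip(q[3],-.046,th)-tip(q[3],-.046,0))[[0,2]])
w=shot('wrist'); 
for l in ['interlock_plate','lever_right_tip','lever_left_tip']: print(l,[(round(float(d['conf']),2),d['extent']) for d in silhouettes(w,l)[:3]])
def pr(y,h=.058): return proj(w,W(q,pl(q[3]+.0085,y,h)))
print('pred plate',pr(-.032,.027),pr(.06,.027)); print('RT',proj(w,W(q,tip(q[3],-.046,0))),'LT',proj(w,W(q,tip(q[3],.046,0))))
```

```text
11.2 [ 0.5844 -0.1563  0.1724] [-0.3972 -0.6633 -0.515 ] 0.03539977384287815 [[-0.9898  0.1426  0.0021]
 [ 0.1426  0.9898  0.0008]
 [-0.0019  0.001  -1.    ]]
[ 0.5452 -0.181   0.094 ] [ 0.0354 -0.0302  0.0783]
0.0 [ 0.5402 -0.1803  0.1311] [0. 0.]
0.3 [ 0.5569 -0.1827  0.1403] [0.0168 0.0092]
0.6 [ 0.5754 -0.1855  0.1441] [0.0355 0.013 ]
0.9 [ 0.5942 -0.1882  0.1421] [0.0546 0.0111]
interlock_plate [(0.8, [252.3, 202.1, 384.0, 237.0]), (0.56, [156.9, 89.5, 443.4, 310.6])]
lever_right_tip [(0.67, [215.7, 148.7, 244.5, 198.0]), (0.67, [352.0, 154.3, 396.0, 197.8])]
lever_left_tip [(0.78, [354.8, 150.5, 388.3, 196.9])]
pred plate [255.1844 216.7262] [386.8127 217.0005]
RT [227.5178 160.8381] LT [382.941  161.2016]
```

Run:
```python
from rel import *
w=shot('wrist'); g=w['frame'].astype(int)
r=silhouettes(w,'changeover_panel')[0]; print('panel',r['conf'],r['extent'])
for n,X in (('tfr',[-.08,-.11,.06]),('tfl',[-.08,.11,.06]),('trr',[.08,-.11,.092]),('trl',[.08,.11,.092])): print(n,proj(w,W(q,X)))
m=r['region']
for row in (110,140,180,210): c=np.where(m[row])[0]; print(row,c.min(),c.max())
```

```text
panel 0.69 [156.3, 91.9, 444.8, 313.5]
tfr [154.0254  95.8198]
tfl [445.9588  96.4252]
trr [158.6517 307.7705]
trl [438.8223 308.2329]
110 156 442
140 156 440
180 156 439
210 157 438
```

Taking the panel's own edges as reference, the plate is at about 27 mm or more, so fully left. Now over the right lever and down.

Request:
step_arm(delta_rot=[[0,0,0],[0,0,0],[0,0,0],[0,0,0],[0,0,0],[0,0,0],[0,0,0],[0,0,0]], offset=[[0.018,-0.015,0],[0.035,-0.031,0],[0.035,-0.031,0],[0.035,-0.031,0.02],[0.035,-0.031,0.04],[0.035,-0.031,0.06],[0.035,-0.031,0.077],[0.035,-0.031,0.077]], hand=[-0.15,-0.15,-0.15,-0.15,-0.15,-0.15,-0.15,-0.15])

```text
time: 12.17
position: [0.5425, -0.1817, 0.0907]
eef_rot: [[-0.99, 0.143, -0.006], [0.143, 0.99, 0.001], [0.006, 0.0, -1.0]]
wrist_force: [-1.1, 0.3, -1.1]
finger_gap: 0.0363
finger_force: 0.0
```

Request:
step_arm(delta_rot=[[0,0,0],[0,0,0],[0,0,0],[0,0,0],[0,0,0],[0,0,0]], offset=[[0,0,0],[0,0,0],[0,0,0],[0,0,0],[0,0,0],[0,0,0]], hand=[-1,-1,-1,-1,-1,-1], squeeze=30)

```text
time: 12.67
position: [0.545, -0.1821, 0.0952]
eef_rot: [[-0.99, 0.143, 0.001], [0.143, 0.99, 0.001], [-0.001, 0.001, -1.0]]
wrist_force: [-2.7, 3.8, 6.5]
finger_gap: 0.0129
finger_force: 32.2
```

Lever gripped (gap 13 mm). Swinging it to the rear along its arc.

Request:
step_arm(delta_rot=[[0,0,0],[0,0,0],[0,0,0],[0,0,0],[0,0,0],[0,0,0],[0,0,0],[0,0,0]], offset=[[-0.005,0,-0.003],[-0.011,0,-0.006],[-0.017,0,-0.009],[-0.023,0,-0.011],[-0.03,0,-0.012],[-0.036,0,-0.013],[-0.042,0,-0.013],[-0.048,0,-0.012]], hand=[-1,-1,-1,-1,-1,-1,-1,-1])

```text
time: 13.33
position: [0.5926, -0.1893, 0.1062]
eef_rot: [[-0.99, 0.143, 0.0], [0.143, 0.99, 0.0], [-0.0, 0.0, -1.0]]
wrist_force: [1.0, 2.0, -3.7]
finger_gap: 0.0128
finger_force: 29.2
```

Request:
step_arm(delta_rot=[[0,0,0],[0,0,0],[0,0,0],[0,0,0]], offset=[[-0.004,0,0],[-0.007,0,0.001],[-0.007,0,0.001],[-0.007,0,0.001]], hand=[-1,-1,-1,-1])

```text
time: 13.67
position: [0.5996, -0.1904, 0.1054]
eef_rot: [[-0.99, 0.143, 0.001], [0.143, 0.99, -0.0], [-0.001, -0.0, -1.0]]
wrist_force: [3.3, 1.6, -6.6]
finger_gap: 0.0131
finger_force: 29.5
```

```bash
cat > chk.py <<'E'
from rel import *
o=sensors.get_obs(); print(o['time'],o['position'],o['wrist_force'],o['finger_gap'])
for n in ('side','wrist'):
    w=shot(n); print(n)
    for l in ['lever_right_tip','lever_left_tip','interlock_plate']: print(l,[(round(float(d['conf']),2),d['extent']) for d in silhouettes(w,l)[:3]])
    for nm,y in (('R',-.046),('L',.046)): print(nm,'off',proj(w,W(q,tip(q[3],y,0))),'on',proj(w,W(q,tip(q[3],y,.9))))
E
python3 chk.py
```

```text
13.6667 [ 0.5996 -0.1904  0.1054] [ 3.2789  1.6178 -6.6247] 0.01312055987812
side
lever_right_tip [(0.23, [248.7, 335.1, 281.0, 368.8])]
lever_left_tip [(0.66, [274.9, 213.4, 284.1, 232.1])]
interlock_plate [(0.71, [281.3, 241.5, 287.1, 259.7])]
R off [263.7321 239.9152] on [291.0881 238.3061]
L off [272.7581 215.4054] on [298.2495 213.5865]
wrist
lever_right_tip [(0.69, [260.8, 201.9, 297.9, 271.4]), (0.33, [167.9, 45.7, 557.4, 335.5])]
lever_left_tip [(0.81, [450.6, 119.9, 531.2, 189.7])]
interlock_plate [(0.58, [305.8, 199.3, 490.4, 247.3]), (0.23, [447.1, 122.8, 530.5, 192.1])]
R off [282.3217 133.5715] on [282.0107 273.8713]
L off [517.5708 133.9468] on [510.9367 274.188 ]
```

The right lever has followed over to on. Release and rise.

Request:
step_arm(delta_rot=[[0,0,0],[0,0,0],[0,0,0],[0,0,0],[0,0,0],[0,0,0],[0,0,0],[0,0,0]], offset=[[0,0,0],[0,0,0],[0,0,0],[0,0,0],[0,0,-0.02],[0,0,-0.05],[0,0,-0.085],[0,0,-0.12]], hand=[-0.15,-0.15,-0.15,-0.15,-0.15,-0.15,-0.15,-0.15])

```text
time: 14.73
position: [0.5983, -0.1909, 0.2268]
eef_rot: [[-0.99, 0.144, -0.001], [0.144, 0.99, -0.0], [0.001, -0.0, -1.0]]
wrist_force: [0.8, 0.5, -0.4]
finger_gap: 0.0365
finger_force: 0.0
```

Request:
step_arm(delta_rot=[[0,0,0],[0,0,0],[0,0,0],[0,0,0]], offset=[[0,0,-0.03],[0,0,-0.04],[0,0,-0.04],[0,0,-0.04]], hand=[-0.15,-0.15,-0.15,-0.15])

```text
time: 15.07
position: [0.599, -0.1907, 0.2652]
eef_rot: [[-0.99, 0.144, 0.0], [0.144, 0.99, -0.0], [-0.0, 0.0, -1.0]]
wrist_force: [-0.9, 0.0, 0.2]
finger_gap: 0.0365
finger_force: 0.0
```

```bash
python3 chk.py
```

```text
15.0667 [ 0.599  -0.1907  0.2652] [-0.881   0.0165  0.158 ] 0.03647872246326871
side
lever_right_tip [(0.57, [283.3, 235.1, 296.3, 255.3]), (0.56, [270.1, 215.2, 283.3, 230.5])]
lever_left_tip [(0.67, [270.5, 214.1, 285.9, 234.8]), (0.43, [282.0, 236.3, 292.8, 256.5])]
interlock_plate [(0.68, [281.8, 225.4, 298.3, 247.4]), (0.25, [347.6, 234.1, 361.3, 262.0])]
R off [263.7321 239.9152] on [291.0881 238.3061]
L off [272.7581 215.4054] on [298.2495 213.5865]
wrist
lever_right_tip [(0.97, [271.4, 165.3, 287.4, 194.7])]
lever_left_tip [(0.77, [370.1, 118.1, 393.7, 156.7])]
interlock_plate [(0.96, [290.5, 159.8, 391.4, 184.9])]
R off [280.3075 124.5243] on [280.1911 191.4588]
L off [390.7695 124.6909] on [389.2998 191.6154]
```

Both views agree: right lever at on, left lever at off, plate fully left and the tool clear. Handing in.

```bash
python3 -c "
from station import sign_off
print(sign_off())"
```

```text
the job is handed in; nothing more can be done
None
```

The panel is changed over and handed in at about 15 s on the robot's clock: left lever off, interlock plate fully left, right lever on, and the gripper clear of everything. The hand-in gave no verdict; this rests on the final camera and force checks, and I did not re-measure the bystanders at the end.

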